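# Clear the planter's dividers, then pour in the drainage balls

## Task

Pull every divider up out of the slots of the wooden planter trough and put them all in the empty wooden crate. Then pick up the jug by its handle, hold it upright with its spout over the trough, turned so that the spout points towards the crate, and only then tilt it so that all the clay balls land in the trough. Finally stand the empty jug upright on the counter again, and leave the trowel, mister and stake where they lie.

Things in the scene. Friction and masses are not known exactly. Their poses are not given: they have to be found in the camera images.
- trough: Fixed open wooden planter trough, outer 122 (its x) x 280 (its y, long) x 75 mm high; walls and floor 8 mm thick, so the inner floor is 8 mm above the counter. Origin: centre of its underside, z up. Slots of 10 mm for dividers, formed by pairs of 6 mm ribs that stand 8 mm in from both long walls, at y = -90, -30, 30 and 90 mm; the ribs end 4 mm below the rim.
- crate: Fixed open wooden crate for the dividers, outer 156 (its x) x 146 (its y) x 70 mm high; walls and floor 8 mm thick. Origin: centre of its underside, z up. It stands to the robot's left, beyond the +y end of the trough; the jug starts to the right, beyond the -y end. It starts empty. Dividers simply stand, lean or lie in it.
- jug: Loose white plastic jug, 0.22 kg empty: tapered round body, outer radius 40 mm at the foot, 64 mm at the rim, 95 mm high, wall 4 mm. Origin: centre of its underside; z up, x points to the spout, the handle is on the -x side. It holds the clay balls, which roll out over the spout from a tilt of about 75 degrees; all have left by 90 to 115, perhaps after a little rocking.
- jug_spout (a point): Tip of the jug's spout, at (92, 0, 117) mm in the jug's frame. The spout is a sloped 70 mm wide chute that goes on outward and up from the rim.
- jug_handle (a point): Grip point in the jug's D handle, at (-90, 0, 75) mm in the jug's frame: the upright bar, 24 mm along x, 18 mm along y, 18 to 96 mm high, with free space on both its y sides for the fingers. Two 18 mm wide webs join it to the body, the upper one 78 to 92 mm high.
- divider_a: Loose grey plastic panel 100 (its x) x 6 (its y, thickness) x 110 mm (its z, up), 75 g. Origin: the middle of its bottom edge. It stands on edge in the slot of the trough at y = -90 mm, its top edge 118 mm above the counter, 43 mm above the trough's rim. May be absent.
- divider_b: Loose grey plastic panel 100 (its x) x 6 (its y, thickness) x 110 mm (its z, up), 75 g. Origin: the middle of its bottom edge. It stands on edge in the slot of the trough at y = -30 mm, its top edge 118 mm above the counter, 43 mm above the trough's rim. May be absent.
- divider_c: Loose grey plastic panel 100 (its x) x 6 (its y, thickness) x 110 mm (its z, up), 75 g. Origin: the middle of its bottom edge. It stands on edge in the slot of the trough at y = 30 mm, its top edge 118 mm above the counter, 43 mm above the trough's rim. May be absent.
- divider_d: Loose grey plastic panel 100 (its x) x 6 (its y, thickness) x 110 mm (its z, up), 75 g. Origin: the middle of its bottom edge. It stands on edge in the slot of the trough at y = 90 mm, its top edge 118 mm above the counter, 43 mm above the trough's rim. May be absent.
- stone_1: Loose round terracotta clay ball, 26 mm in diameter, 20 g, origin at its centre. Starts in the jug. May be absent.
- stone_2: Loose round terracotta clay ball, 26 mm in diameter, 20 g, origin at its centre. Starts in the jug. May be absent.
- stone_3: Loose round terracotta clay ball, 26 mm in diameter, 20 g, origin at its centre. Starts in the jug. May be absent.
- stone_4: Loose round terracotta clay ball, 26 mm in diameter, 20 g, origin at its centre. Starts in the jug. May be absent.
- stone_5: Loose round terracotta clay ball, 26 mm in diameter, 20 g, origin at its centre. Starts in the jug. May be absent.
- trowel: Bystander: steel hand trowel 310 mm long lying beyond the trough, handle to its -x. Origin near its middle, on the underside.
- mister: Bystander: green plastic plant mister, 84 mm across and 183 mm high, standing upright. Origin: centre of its underside.
- stake: Bystander: wooden plant stake 325 x 16 x 8 mm lying flat beyond the trough. Origin near its middle, on the underside.
Not all that is in view belongs to the job. Leave any turquoise or yellow look-alike of the jug alone. What is shaped like the divider_c but orange or yellow is not meant.

How it is judged:
By the outcome, as a careful person would: the job done as asked, in the order asked, and still so for the second after the job is handed in, with the robot touching nothing.
Of divider_a, divider_b, divider_c, divider_d only 3 to 4 are there at a start; the rules pass over those that are not, and their reading is None.
Of stone_1, stone_2, stone_3, stone_4, stone_5 only 3 to 5 are there at a start; the rules pass over those that are not, and their reading is None.
At some moment in a run one of jug may be knocked a few centimetres aside while the robot is not near it.
It also fails if it takes over 210 s, if anything falls off the work surface, if the arm or the gripper's body presses on something with over 40 N, if the wrist force passes 120 N, or if a joint passes its speed limit or range.

## Robot

A 6-joint arm with a two-finger parallel gripper is mounted at the origin on the work surface. World frame = base frame: x ahead of the robot, y to its left, z up, the work surface at z = 0. Lengths are in m, angles in rad, forces in N, time in s.
With the tool pointing down it reaches from about 0.225 to 0.725 m from the base axis. Payload 3.1 kg.
Tool frame: the origin (TCP) lies midway between the tips of the shut fingers; the grasp point (between the pads) lies 19 mm behind it; z points along the fingers, y is the line along which they close (so a half turn about z gives the same grasp; the last joint's range is limited). The gripper opens to 85 mm and grips with 20 to 120 N. Pads are 22 mm wide; open, the fingers measure 114 mm over their backs; the gripper's body (76 mm by 85 mm) begins 54 mm behind the grasp point. The pads swing forward as they close: fully open they stand 13 mm farther back than shut.
Start: joints at [1.061, 0.048, 0.099, 1.622, 0, 1.443], TCP at [0.196, 0.487, 0.231] pointing down, gripper open.
Joint ranges: [-2.91, 2.91], [-0.99, 1.94], [-1.21, 1.42], [-2.12, 2.29], [-1.49, 1.47], [-3.14, 3.14]. Speed limits (rad/s): [2.79, 2.79, 3.14, 3.14, 3.14, 3.14].

## Interface

Orientations are given as a unit quaternion [x, y, z, w].
In Python, from station import * gives the robot as it stands. The module is installed in compiled form; this text tells all that it offers.
- The arm moves only by the shell command python3 -m pendant 'ROWS'. ROWS is text: rows parted by semicolons, each of 7 numbers parted by spaces: the shift along the tool's x, y, z in mm, then the turn, a rotation vector about the tool's x, y, z in degrees, then the finger opening in mm, from 0 to 85.4. A call has 1 to 8 rows; each row is the pose to reach, as a shift and turn from the pose commanded when the call began, along the tool's axes at that moment; what a row does not reach only later rows make up. A row lasts 1/8 s, in which the tool goes at most 62.5 mm and 10.7 degrees, less where a joint would pass 70% of its speed; a pose out of reach is approached as far as the arm can. A call with a gripper value outside its range is refused whole. The fingers move at their own pace and stop on an object; the grip force is fixed at half the most. Time passes only in rows, so rows that repeat a pose let the fingers close. It gives the time, the measured TCP pose, the force, the opening and the grip force at its end, in the units of the state.
- observe(): the state, without advancing time (a new reading comes with each control period).
- snapshot(name): name is "scene" or "top" or "wrist"; returns (picture, depth): 384x512x3 uint8, blue, green, red; 384x512 float32, m along the optical axis (not along the pixel's ray), 0 where there is no reading.
- camera_info(name): a dict with "vertical_fov" (degrees; the focal length in pixels is half the picture's height over the tangent of half this angle, whatever the lens; pixels are square), "cx", "cy" (the principal point, pixels), "T" (4x4, takes a point from camera to world coordinates). Camera axes: x right, y down, z forward; pixel columns grow to the right and rows downward; lengths in m; the calibration is good to about 2 mm. A picture is of the moment at which its call begins: read the wrist's pose just before it. camera_info takes no time and is no camera call; for the wrist camera it gives the pose at the moment of the call.
- job_done(): hands the job in; it is judged then, once.
Trained networks look in the newest picture that a camera, given by its name, has taken for a name from the list of things; names that differ only in an ending like _2 or _b are one class to them, and where a whole thing is asked for, a point or a joint stands for the part that bears it (a point fixed in the world has none). Each returns a list of dicts, best first, with "score" (0 to 1); they miss things now and then, are a little off and sometimes report something else, mostly with a low value. They report only what shows in the picture. A call takes as long as a camera call. They do not tell look-alikes from the thing itself.
- search_frame(label, camera): "rect" ([left, top, width, height] in pixels, round what is visible of it).
The state is a dict: "time": time; "q": joint angles; "joint_velocities": joint speeds; "joint_torque": joint torques, N m; "eef_pos": TCP position; "orientation": TCP orientation; "contact_force": force on the tool from outside, world axes, zero at the start; "ft_torque": the same for the moment, N m; "grip_width": opening from 0.0 (shut) to 1.0 (fully open); "gripper_force": force on a finger pad.
Only numpy, scipy, OpenCV 4.12 (cv2) and the standard library are available. Lean on these libraries where they do the work, as an engineer would, in place of code of your own. Each camera call takes 0.05 s, during which the arm holds its last target. There are 200 camera calls.

## Working session

There is one attempt and no reset: what is moved stays moved. The work goes in short steps, Python scripts to look and compute and a shell command to move; the robot and the scene stay as the last step left them, time stands still between calls to the robot, and variables do not carry over. Pictures are saved under pics/ and viewed, at most 14 in all, crops included, and the job is handed in when it is done.

```bash
mkdir -p pics; cat > h.py <<'E'
from station import *
import numpy as np, cv2
from scipy.spatial.transform import Rotation as R
def cam(n):
    ci=camera_info(n); f=192/np.tan(np.radians(ci['vertical_fov'])/2); return f,ci['cx'],ci['cy'],np.array(ci['T'])
def snap(n,fn=None):
    c=cam(n); im,d=snapshot(n)
    if fn: cv2.imwrite('pics/'+fn+'.png',im)
    return im,d,c
def cloud(d,c):
    f,cx,cy,T=c; v,u=np.mgrid[:384,:512]
    P=np.stack([(u-cx)/f*d,(v-cy)/f*d,d],-1)@T[:3,:3].T+T[:3,3]; P[d<=0]=np.nan; return P
def st():
    s=observe(); print(round(s['time'],2),np.round(s['eef_pos'],4),np.round(R.from_quat(s['orientation']).as_matrix(),3).tolist(),np.round(s['q'],2)); return s
E
python3 - <<'E'
from h import *
st()
for n in('scene','top'):
    im,d,c=snap(n,n+'0'); print(n,np.round(c[3],3).tolist(),round(c[0],1))
    for l in('trough','crate','jug','jug_spout','jug_handle','divider_a'):
        print(l,[(np.round(r['rect']).astype(int).tolist(),round(r['score'],2)) for r in search_frame(l,n)])
    np.save(n+'0.npy',cloud(d,c))
E
```

```text
0.0 [0.1953 0.4867 0.2301] [[-0.928, 0.373, -0.001], [0.373, 0.928, -0.002], [0.0, -0.002, -1.0]] [1.06 0.05 0.1  1.62 0.   1.44]
scene [[0.767, 0.523, -0.372, 0.851], [0.642, -0.612, 0.462, -0.528], [0.014, -0.593, -0.805, 0.895], [0.0, 0.0, 0.0, 1.0]] 358.1
trough [([235, 154, 97, 90], 0.79)]
crate [([296, 99, 68, 57], 0.84)]
jug [([147, 230, 82, 50], 0.89), ([95, 184, 59, 45], 0.81), ([54, 272, 87, 82], 0.56)]
jug_spout [([55, 274, 82, 80], 0.68), ([92, 183, 66, 49], 0.67), ([144, 227, 85, 56], 0.66), ([191, 266, 12, 9], 0.44)]
jug_handle [([56, 276, 80, 76], 0.92), ([95, 185, 58, 46], 0.84), ([146, 228, 84, 53], 0.79), ([173, 260, 15, 11], 0.4)]
divider_a [([249, 186, 27, 37], 0.96), ([241, 138, 27, 30], 0.86), ([266, 172, 26, 36], 0.7), ([278, 160, 27, 39], 0.65), ([320, 225, 39, 35], 0.61)]
top [[-0.021, -0.998, 0.065, 0.409], [-1.0, 0.023, 0.02, -0.096], [-0.021, -0.064, -0.998, 1.329], [0.0, 0.0, 0.0, 1.0]] 413.9
trough [([185, 148, 97, 51], 0.7)]
crate [([102, 167, 51, 56], 0.58), ([333, 193, 6, 10], 0.32)]
jug [([316, 166, 58, 55], 0.96), ([398, 171, 43, 66], 0.93), ([326, 243, 42, 68], 0.78)]
jug_spout [([322, 240, 46, 69], 0.97), ([315, 162, 56, 61], 0.76), ([395, 172, 45, 65], 0.74), ([342, 186, 8, 5], 0.39)]
jug_handle [([328, 240, 39, 71], 0.7), ([315, 166, 58, 54], 0.6), ([399, 172, 44, 65], 0.6)]
divider_a [([206, 214, 19, 31], 0.75), ([197, 156, 13, 30], 0.69), ([260, 168, 3, 25], 0.65), ([216, 159, 12, 35], 0.65), ([237, 156, 8, 39], 0.59), ([228, 97, 32, 23], 0.59)]
```

View pics/scene0.png

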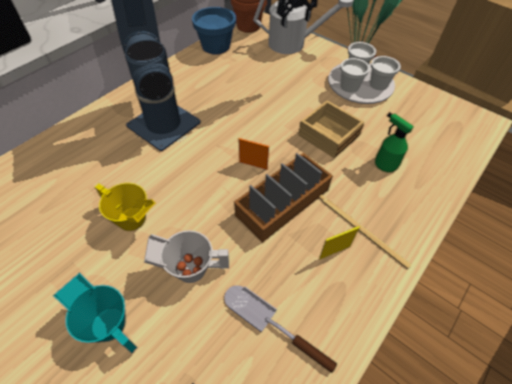

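View pics/top0.png

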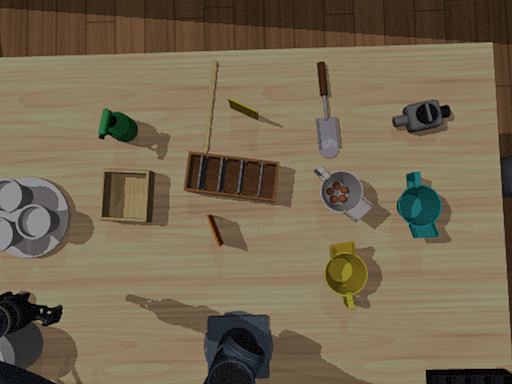

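The scene has four grey dividers in the trough, the white jug with its balls at top-view (341,190), its handle at (321,173) and its spout at (358,210). The orange and yellow panels and the turquoise and yellow jugs are decoys. Next I fit the poses from the depth clouds.

```bash
cat > fit.py <<'E'
from h import *
A=np.load('top0.npy'); B=np.load('scene0.npy')
def sel(P,x0,y0,r,z0,z1):
    p=P.reshape(-1,3); m=(np.hypot(p[:,0]-x0,p[:,1]-y0)<r)&(p[:,2]>z0)&(p[:,2]<z1); return p[m]
def rect(p):
    (c,s,a)=cv2.minAreaRect((p[:,:2]*1000).astype(np.float32)); return np.round(c,1),np.round(s,1),round(a,1)
for n,(v,u) in dict(trough=(176,232),crate=(195,128),jug=(190,341),hand=(173,321),spout=(210,358),mister=(127,122)).items(): print(n,np.round(A[v,u],3))
print('table z',np.nanmedian(A[240:300,150:180,2]),np.nanmedian(B[120:140,200:230,2]))
for nm,P in(('top',A),('scene',B)):
    t=A[176,232]; c=A[195,128]; j=A[190,341]
    p=sel(P,t[0],t[1],.17,.06,.082); print(nm,'trough',len(p),rect(p))
    p=sel(P,t[0],t[1],.17,.105,.13); print(' div',len(p),rect(p) if len(p)>3 else'')
    p=sel(P,c[0],c[1],.12,.055,.08); print(' crate',len(p),rect(p))
    p=sel(P,j[0],j[1],.125,.085,.13); print(' jug',len(p),rect(p), np.round(np.median(p,0),3))
E
python3 fit.py
```

```text
trough [0.535 0.01  0.008]
crate [0.481 0.347 0.005]
jug [ 0.481 -0.335  0.021]
hand [ 0.529 -0.264  0.091]
spout [ 0.416 -0.367  0.104]
mister [0.681 0.33  0.109]
table z 0.00014197651058023286 0.00035276992694388554
top trough 935 (array([480.8,  13.8]), array([281.3, 223.5]), 81.9)
 div 356 (array([473.9,  14.4]), array([186.1, 213.4]), 81.8)
 crate 740 (array([480.5, 337.6]), array([149.2, 162.3]), 86.4)
 jug 677 (array([ 477.1, -320. ]), array([195.4, 125.4]), 44.6) [ 0.436 -0.359  0.097]
scene trough 1625 (array([479.6,  13. ]), array([283. , 225.3]), 81.6)
 div 578 (array([474.7,  13.2]), array([187.9, 211.3]), 81.7)
 crate 705 (array([480.3, 336.3]), array([152.1, 162. ]), 86.1)
 jug 1047 (array([ 473.9, -323.7]), array([195.6, 125. ]), 21.4) [ 0.431 -0.353  0.096]
```

```bash
cat >> fit.py <<'E'
print('----')
from scipy.optimize import least_squares
for nm,P in(('top',A),('scene',B)):
    p=sel(P,.535,.012,.17,.067,.08); 
    a=np.radians(-8.2); 
    for _ in range(3):
        Rm=np.array([[np.cos(a),-np.sin(a)],[np.sin(a),np.cos(a)]]); l=(p[:,:2]-[.535,.012])@Rm
        q=p[abs(l[:,0])<.075]; c,s,an=rect(q); a=np.radians(an-90 if an>45 else an)
    print(nm,'trough',c,s,np.degrees(a))
    c=c/1000; Rm=np.array([[np.cos(a),-np.sin(a)],[np.sin(a),np.cos(a)]])
    p=sel(P,c[0],c[1],.17,.09,.13); l=(p[:,:2]-c)@Rm
    for y in(-.09,-.03,.03,.09):
        m=(abs(l[:,1]-y)<.02)&(abs(l[:,0])<.07); k=p[m]
        if len(k)>5: 
            k=k[k[:,2]>.108]
            print(y,len(k),'z90',np.percentile(k[:,2],90).round(4),rect(k),'loc y range',np.percentile(l[m,1],[5,50,95]).round(4))
    # jug: radial distances at rim, colour-free
    p=sel(P,.475,-.325,.14,.088,.1); 
    def f(v): return np.hypot(p[:,0]-v[0],p[:,1]-v[1])-.062
    s=least_squares(f,[.481,-.33],loss='soft_l1',f_scale=.003); print(' jug c',s.x.round(4))
    p=sel(P,s.x[0],s.x[1],.125,.06,.13); d=p[:,:2]-s.x; r=np.hypot(*d.T); th=np.degrees(np.arctan2(d[:,1],d[:,0]))
    h=p[(r>.08)&(th>0)&(th<120)]; print(' handle',len(h),rect(h),np.percentile(h[:,2],[50,95]).round(3),'dir',np.degrees(np.arctan2(*(np.mean(h[:,:2],0)-s.x)[::-1])).round(1))
    h=p[(r>.075)&(th<-60)]; print(' spout',len(h),rect(h),h[:,2].max().round(3),'dir',np.degrees(np.arctan2(*(np.mean(h[:,:2],0)-s.x)[::-1])).round(1))
E
python3 fit.py | sed -n '/----/,$p'
```

```text
----
top trough [530.8   6.6] [281.2 122.3] -8.299999999999997
-0.09 72 z90 0.1208 (array([517.9, -83. ]), array([ 5.8, 98.4]), 81.7) loc y range [-0.0934 -0.0907 -0.0878]
-0.03 76 z90 0.1208 (array([525.2, -23.4]), array([ 6.6, 98. ]), 81.8) loc y range [-0.0338 -0.0315 -0.0279]
0.03 79 z90 0.1209 (array([535.2,  35.6]), array([ 6.4, 97.7]), 81.7) loc y range [0.0263 0.0278 0.0319]
0.09 82 z90 0.1211 (array([543.1,  95. ]), array([ 6.5, 99.5]), 81.6) loc y range [0.0859 0.087  0.0919]
 jug c [ 0.4751 -0.3222]
 handle 55 (array([ 543.9, -262.6]), array([21. , 18.2]), 37.5) [0.094 0.099] dir 42.0
 spout 206 (array([ 414.6, -375.5]), array([26.8, 70.7]), 41.2) 0.127 dir -138.1
scene trough [529.4   5.6] [283.1 124.7] -8.299999999999997
-0.09 116 z90 0.1193 (array([517.7, -84.1]), array([ 7.4, 97.3]), 81.5) loc y range [-0.094  -0.0926 -0.0883]
-0.03 123 z90 0.1192 (array([524.8, -24.4]), array([  8.1, 100.5]), 81.6) loc y range [-0.0342 -0.0327 -0.0284]
0.03 118 z90 0.1191 (array([533.8,  33.9]), array([ 7.2, 99.2]), 81.7) loc y range [0.0255 0.0273 0.0315]
0.09 115 z90 0.119 (array([543.4,  92.8]), array([10.1, 98.3]), 80.5) loc y range [0.0855 0.0872 0.0913]
 jug c [ 0.4753 -0.3236]
 handle 113 (array([ 542.8, -264.3]), array([20.4, 19.8]), 42.0) [0.094 0.098] dir 39.1
 spout 318 (array([ 413.6, -376.4]), array([27.5, 70.4]), 40.0) 0.129 dir -140.4
```

```bash
cat >> h.py <<'E'
def ori(psi,lean=0,about='x'):
    "tool down with tool y at heading psi deg; then lean about tool x"
    p=np.radians(psi); y=np.array([np.cos(p),np.sin(p),0]); z=np.array([0,0,-1.]); x=np.cross(y,z)
    return R.from_matrix(np.stack([x,y,z],1))*R.from_rotvec([np.radians(lean),0,0])
def to(pos,rt,s=None,off=None):
    s=s or observe(); r0=R.from_quat(s['orientation']); pos=np.array(pos,float)
    if off is not None: pos=pos+0
    print('row',np.round(r0.inv().apply(pos-s['eef_pos'])*1000,1),np.round((r0.inv()*rt).as_rotvec(degrees=True),1))
E
python3 - <<'E'
from h import *
to([.543,.094,.16],ori(81.7))
E
```

```text
row [-468.9 -235.5   71.3] [  0.    0.  -13.6]
```

```bash
python3 -m pendant '-59 -29 0 0 0 -2 30; -117 -59 0 0 0 -4 30; -176 -88 0 0 0 -7 30; -234 -118 0 0 0 -9 30; -293 -147 0 0 0 -11 30; -352 -177 20 0 0 -13.6 30; -410 -206 40 0 0 -13.6 30; -469 -235 60 0 0 -13.6 30'; python3 - <<'E'
from h import *
st()
to([.543,.094,.086],ori(81.7))
E
```

```text
time: 1.7
eef_pos: [0.5236, 0.1162, 0.1807]
orientation: [0.072, 0.997, 0.0, 0.001]
contact_force: [-0.1, 0.5, 0.1]
grip_width: 0.351
gripper_force: 0.0
1.7 [0.5236 0.1162 0.1807] [[-0.99, 0.144, 0.001], [0.144, 0.99, 0.0], [-0.001, 0.001, -1.0]] [0.09 0.07 0.02 1.52 0.   0.24]
row [-22.3 -19.3  94.7] [0.  0.1 0. ]
```

```bash
python3 -m pendant '0 0 0 0 0 0 30; 0 0 0 0 0 0 30'; python3 - <<'E'
from h import *
st()
to([.543,.094,.086],ori(81.7))
E
```

```text
time: 1.95
eef_pos: [0.5219, 0.118, 0.1808]
orientation: [0.072, 0.997, 0.0, -0.001]
contact_force: [0.7, 0.3, 0.6]
grip_width: 0.349
gripper_force: 0.0
1.95 [0.5219 0.118  0.1808] [[-0.989, 0.145, -0.001], [0.145, 0.99, 0.001], [0.001, 0.0, -1.0]] [0.1  0.07 0.02 1.52 0.   0.24]
row [-24.5 -20.7  94.8] [ 0.  -0.1 -0. ]
```

```bash
python3 -m pendant '-24.5 -20.7 20 0 0 0 30; -24.5 -20.7 20 0 0 0 30; -24.5 -20.7 60 0 0 0 30; -24.5 -20.7 94 0 0 0 30; -24.5 -20.7 94 0 0 0 30'; python3 - <<'E'
from h import *
st(); to([.543,.094,.086],ori(81.7))
snap('wrist','w1')
E
```

```text
time: 2.58
eef_pos: [0.5402, 0.0954, 0.0846]
orientation: [0.071, 0.997, -0.0, -0.003]
contact_force: [0.1, -0.1, -0.5]
grip_width: 0.348
gripper_force: 0.0
2.58 [0.5402 0.0954 0.0846] [[-0.99, 0.142, -0.006], [0.142, 0.99, 0.0], [0.006, -0.001, -1.0]] [ 0.05  0.13 -0.1   1.34  0.    0.19]
row [-3.  -1.  -1.4] [-0.  -0.4  0.2]
```

View pics/w1.png

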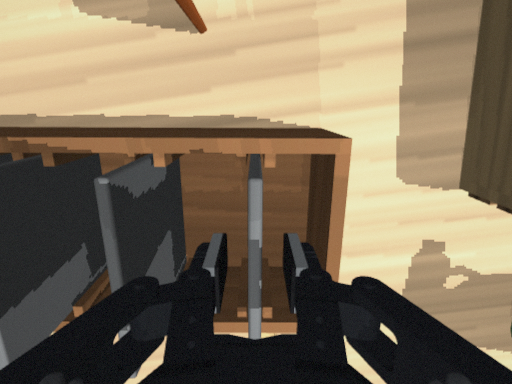

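```bash
cat >> h.py <<'E'
def drop(ly,L=.077,lean=12,bz=.012,lx=0):
    a=np.radians(-3.7); c=np.array([.4804,.337]); rt=ori(86.3,lean)
    B=np.array([c[0]+lx*np.cos(a)-ly*np.sin(a),c[1]+lx*np.sin(a)+ly*np.cos(a),bz])
    return B-L*rt.as_matrix()[:,2],rt
E
python3 -m pendant '0 0 0 0 0 0 0; 0 0 0 0 0 0 0; 0 0 0 0 0 0 0; 0 0 -25 0 0 0 0; 0 0 -50 0 0 0 0; 0 0 -80 0 0 0 0; 0 0 -105 0 0 0 0; 0 0 -105 0 0 0 0'; python3 - <<'E'
from h import *
st(); p,r=drop(.045); print(p); to(p,r); to(p+[0,0,.09],r)
E
```

```text
time: 3.62
eef_pos: [0.5453, 0.0939, 0.1948]
orientation: [0.072, 0.997, 0.0, 0.003]
contact_force: [0.5, -0.0, -1.4]
grip_width: 0.061
gripper_force: 59.4
3.62 [0.5453 0.0939 0.1948] [[-0.99, 0.144, 0.006], [0.144, 0.99, 0.0], [-0.006, 0.001, -1.0]] [0.05 0.11 0.09 1.55 0.   0.19]
[0.48433706 0.39788203 0.08731737]
row [104.7 291.9 107.2] [12.  -0.2 -4.6]
row [104.2 292.   17.2] [12.  -0.2 -4.6]
```

```bash
python3 -m pendant '17 49 0 2 0 -1 0; 35 97 0 4 0 -1.5 0; 52 146 0 6 0 -2 0; 70 195 0 8 0 -3 0; 87 243 0 10 0 -4 0; 104 292 15 12 0 -4.6 0; 104 292 15 12 0 -4.6 0; 104 292 15 12 0 -4.6 0'; python3 - <<'E'
from h import *
st(); p,r=drop(.045); to(p,r)
E
```

```text
time: 4.62
eef_pos: [0.482, 0.3974, 0.1749]
orientation: [0.031, 0.994, -0.105, -0.009]
contact_force: [-0.5, -1.2, -0.1]
grip_width: 0.055
gripper_force: 59.4
4.62 [0.482  0.3974 0.1749] [[-0.998, 0.06, -0.024], [0.064, 0.976, -0.209], [0.011, -0.21, -0.978]] [ 0.66  0.49  0.51  1.73 -0.15  0.73]
row [-3.2 19.1 85.5] [-0.1 -0.6  0.2]
```

```bash
python3 -m pendant '-3 8 40 0 0 0 0; -3 19 84 0 0 0 0; -3 19 84 0 0 0 0; -3 19 84 0 0 0 18; -3 19 84 0 0 0 18; -3 19 84 0 0 0 18; -3 19 50 0 0 0 25; -3 19 -10 0 0 0 25'; python3 - <<'E'
from h import *
st(); to([.5345,.0355,.15],ori(81.7));to([.5345,.0355,.085],ori(81.7))
im,d,c=snap('top','t1'); P=cloud(d,c)
m=(abs(P[...,0]-.48)<.09)&(abs(P[...,1]-.345)<.09)&(P[...,2]>.08)&(P[...,2]<.13); print(m.sum(),P[m].mean(0).round(3),np.ptp(P[m],0).round(3))
cv2.imwrite('pics/t1c.png',cv2.resize(im[80:260,60:300],None,fx=2.5,fy=2.5))
E
```

```text
time: 5.62
eef_pos: [0.4855, 0.4168, 0.1803]
orientation: [0.032, 0.994, -0.107, -0.01]
contact_force: [0.7, 0.2, -0.2]
grip_width: 0.298
gripper_force: 0.0
5.62 [0.4855 0.4168 0.1803] [[-0.998, 0.061, -0.027], [0.065, 0.975, -0.211], [0.014, -0.213, -0.977]] [ 0.68  0.55  0.6   1.77 -0.15  0.75]
row [ -74.2 -362.4  108.8] [-12.3  -0.3   4.6]
row [ -75.2 -348.6  172.3] [-12.3  -0.3   4.6]
332 [0.484 0.407 0.099] [0.097 0.028 0.04 ]
```

View pics/t1c.png

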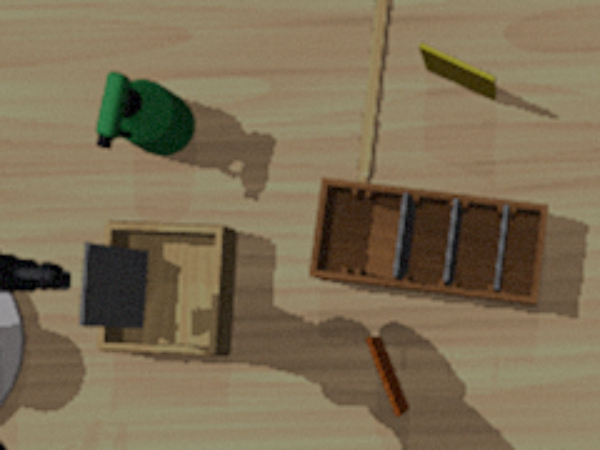

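```bash
python3 -m pendant '-12 -60 18 -3 0 1 30; -25 -121 36 -6 0 2 30; -37 -181 54 -8 0 3 30; -49 -241 72 -10 0 4 30; -62 -302 90 -12 0 4.6 30; -74 -362 109 -12.3 -0.3 4.6 30; -74 -362 109 -12.3 -0.3 4.6 30; -74 -362 109 -12.3 -0.3 4.6 30'; python3 - <<'E'
from h import *
st(); to([.5345,.0345,.085],ori(81.7))
im,d,c=snap('top'); P=cloud(d,c)
m=(abs(P[...,0]-.484)<.03)&(abs(P[...,1]-.345)<.13); q=P[m]
for y in np.arange(.27,.46,.01):
    k=q[abs(q[:,1]-y)<.005]; print(round(y,2),len(k),np.median(k[:,2]).round(3) if len(k) else '')
E
```

```text
time: 6.68
eef_pos: [0.5363, 0.0371, 0.1509]
orientation: [0.073, 0.997, 0.003, 0.003]
contact_force: [-0.2, 0.7, -0.0]
grip_width: 0.352
gripper_force: 0.0
6.67 [0.5363 0.0371 0.1509] [[-0.989, 0.145, 0.006], [0.145, 0.989, 0.005], [-0.005, 0.006, -1.0]] [-0.06  0.07 -0.04  1.46  0.01  0.09]
row [ 1.8 -3.2 65.9] [ 0.3  0.3 -0. ]
0.27 90 0.066
0.28 0 
0.29 24 0.009
0.3 58 0.008
0.31 59 0.008
0.32 60 0.008
0.33 55 0.008
0.34 58 0.008
0.35 62 0.008
0.36 56 0.008
0.37 59 0.008
0.38 119 0.023
0.39 128 0.051
0.4 141 0.08
0.41 120 0.106
0.42 9 0.112
0.43 0 
0.44 0 
0.45 0
```

```bash
python3 -m pendant '2 -3 35 0 0 0 30; 2 -3 66 0 0 0 30; 2 -3 66 0 0 0 30; 2 -3 66 0 0 0 0; 2 -3 66 0 0 0 0; 2 -3 66 0 0 0 0; 2 -3 20 0 0 0 0; 2 -3 -30 0 0 0 0'; python3 -m pendant '0 0 -13 0 0 0 0; 0 0 -13 0 0 0 0'; python3 - <<'E'
from h import *
st(); p,r=drop(.02); to(p+[0,0,.09],r)
E
```

```text
time: 7.72
eef_pos: [0.5329, 0.0346, 0.1809]
orientation: [0.072, 0.997, 0.002, 0.002]
contact_force: [0.5, -1.0, -0.4]
grip_width: 0.06
gripper_force: 59.7
time: 7.98
eef_pos: [0.5345, 0.0344, 0.1948]
orientation: [0.072, 0.997, 0.003, 0.004]
contact_force: [0.6, 0.6, -1.2]
grip_width: 0.059
gripper_force: 59.7
7.97 [0.5345 0.0344 0.1948] [[-0.99, 0.144, 0.009], [0.144, 0.99, 0.004], [-0.008, 0.006, -1.0]] [-0.06  0.06  0.04  1.54  0.    0.08]
row [100.  327.5  18.6] [12.3 -0.  -4.6]
```

```bash
python3 -m pendant '17 55 0 2 0 -1 0; 33 109 0 4 0 -1.5 0; 50 164 0 6 0 -2 0; 67 219 0 8 0 -3 0; 83 274 5 10 0 -4 0; 100 327 17 12.3 0 -4.6 0; 100 327 17 12.3 0 -4.6 0; 100 327 17 12.3 0 -4.6 0'; python3 - <<'E'
from h import *
st(); p,r=drop(.02); to(p,r)
E
```

```text
time: 8.98
eef_pos: [0.4806, 0.372, 0.1753]
orientation: [0.031, 0.994, -0.106, -0.007]
contact_force: [-0.2, 0.2, 0.2]
grip_width: 0.059
gripper_force: 59.8
8.97 [0.4806 0.372  0.1753] [[-0.998, 0.061, -0.02], [0.063, 0.976, -0.21], [0.006, -0.211, -0.977]] [ 0.63  0.44  0.43  1.71 -0.16  0.7 ]
row [-2.6 19.6 85.7] [-0.2 -0.4  0.1]
```

```bash
python3 -m pendant '-3 8 40 0 0 0 0; -3 19 84 0 0 0 0; -3 19 84 0 0 0 0; -3 19 84 0 0 0 18; -3 19 84 0 0 0 18; -3 19 84 0 0 0 18; -3 19 50 0 0 0 25; -3 19 -10 0 0 0 25'; python3 - <<'E'
from h import *
st(); to([.525,-.0242,.15],ori(81.7))
im,d,c=snap('top'); P=cloud(d,c)
m=(abs(P[...,0]-.484)<.03)&(abs(P[...,1]-.345)<.13); q=P[m]
print([(round(y,2),np.median(k[:,2]).round(3)) for y in np.arange(.28,.46,.01) if len(k:=q[abs(q[:,1]-y)<.005])])
E
```

```text
time: 9.98
eef_pos: [0.4844, 0.3919, 0.1819]
orientation: [0.032, 0.994, -0.106, -0.007]
contact_force: [1.0, 1.1, -0.3]
grip_width: 0.294
gripper_force: 0.0
9.97 [0.4844 0.3919 0.1819] [[-0.998, 0.061, -0.022], [0.065, 0.975, -0.211], [0.008, -0.212, -0.977]] [ 0.65  0.49  0.51  1.74 -0.16  0.73]
row [ -67.7 -396.6  118.2] [-12.3   0.    4.6]
[(np.float64(0.29), np.float64(0.01)), (np.float64(0.3), np.float64(0.008)), (np.float64(0.31), np.float64(0.008)), (np.float64(0.32), np.float64(0.008)), (np.float64(0.33), np.float64(0.008)), (np.float64(0.34), np.float64(0.009)), (np.float64(0.35), np.float64(0.013)), (np.float64(0.36), np.float64(0.027)), (np.float64(0.37), np.float64(0.045)), (np.float64(0.38), np.float64(0.251)), (np.float64(0.39), np.float64(0.324)), (np.float64(0.4), np.float64(0.358)), (np.float64(0.41), np.float64(0.424)), (np.float64(0.42), np.float64(0.459)), (np.float64(0.43), np.float64(0.471)), (np.float64(0.44), np.float64(0.433)), (np.float64(0.45), np.float64(0.407))]
```

```bash
python3 -m pendant '-11 -59 18 -3 0 1 30; -21 -118 36 -6 0 2 30; -32 -177 54 -8 0 3 30; -43 -236 72 -10 0 4 30; -54 -295 90 -12 0 4.6 30; -64 -354 106 -12.3 0 4.6 30; -68 -397 118 -12.3 0 4.6 30; -68 -397 118 -12.3 0 4.6 30';  python3 - <<'E'
from h import *
st(); to([.525,-.0242,.085],ori(81.7))
E
```

```text
time: 11.02
eef_pos: [0.5274, -0.0265, 0.1512]
orientation: [0.075, 0.997, 0.002, 0.003]
contact_force: [-0.9, -0.1, 0.6]
grip_width: 0.349
gripper_force: 0.0
11.03 [ 0.5274 -0.0265  0.1512] [[-0.989, 0.149, 0.007], [0.149, 0.989, 0.004], [-0.006, 0.005, -1.0]] [-0.18  0.05 -0.06  1.46  0.   -0.03]
row [ 3.1  1.6 66.2] [ 0.3  0.4 -0.3]
```

```bash
python3 -m pendant '3 2 35 0 0 0 30; 3 2 66 0 0 0 30; 3 2 66 0 0 0 30; 3 2 66 0 0 0 0; 3 2 66 0 0 0 0; 3 2 66 0 0 0 0; 3 2 20 0 0 0 0; 3 2 -30 0 0 0 0'; python3 -m pendant '0 0 -13 0 0 0 0; 0 0 -13 0 0 0 0'; python3 - <<'E'
from h import *
st(); p,r=drop(-.005); to(p+[0,0,.09],r)
E
```

```text
time: 12.02
eef_pos: [0.5237, -0.0206, 0.1808]
orientation: [0.072, 0.997, 0.003, 0.002]
contact_force: [0.1, -0.7, -0.6]
grip_width: 0.059
gripper_force: 60.0
time: 12.28
eef_pos: [0.5253, -0.0208, 0.1949]
orientation: [0.072, 0.997, 0.003, 0.004]
contact_force: [-0.8, 0.1, -1.1]
grip_width: 0.06
gripper_force: 60.0
12.28 [ 0.5253 -0.0208  0.1949] [[-0.99, 0.143, 0.009], [0.143, 0.99, 0.005], [-0.008, 0.006, -1.0]] [-0.17  0.03  0.01  1.54  0.01 -0.03]
row [ 96.7 358.6  19. ] [12.3  0.  -4.6]
```

```bash
python3 -m pendant '16 60 0 2 0 -1 0; 32 120 0 4 0 -1.5 0; 49 179 0 6 0 -2 0; 65 239 0 8 0 -3 0; 81 299 5 10 0 -4 0; 97 358 17 12.3 0 -4.6 0; 97 358 17 12.3 0 -4.6 0; 97 358 17 12.3 0 -4.6 0'; python3 - <<'E'
from h import *
st(); p,r=drop(-.005); to(p,r)
E
```

```text
time: 13.28
eef_pos: [0.4786, 0.3468, 0.1754]
orientation: [0.031, 0.994, -0.106, -0.007]
contact_force: [-0.2, -0.4, -0.4]
grip_width: 0.058
gripper_force: 60.1
13.28 [0.4786 0.3468 0.1754] [[-0.998, 0.06, -0.02], [0.063, 0.976, -0.21], [0.007, -0.211, -0.977]] [ 0.6   0.38  0.36  1.69 -0.16  0.67]
row [-3.1 19.9 85.8] [-0.2 -0.4  0.2]
```

```bash
python3 -m pendant '-3 8 40 0 0 0 0; -3 19 84 0 0 0 0; -3 19 84 0 0 0 0; -3 19 84 0 0 0 18; -3 19 84 0 0 0 18; -3 19 84 0 0 0 18; -3 19 50 0 0 0 25; -3 19 -10 0 0 0 25'; python3 - <<'E'
from h import *
st(); to([.518,-.0836,.15],ori(81.7))
E
```

```text
time: 14.28
eef_pos: [0.4826, 0.3665, 0.1822]
orientation: [0.032, 0.994, -0.106, -0.007]
contact_force: [0.9, 1.1, 0.1]
grip_width: 0.297
gripper_force: 0.0
14.28 [0.4826 0.3665 0.1822] [[-0.998, 0.062, -0.021], [0.065, 0.975, -0.211], [0.008, -0.212, -0.977]] [ 0.62  0.43  0.44  1.72 -0.16  0.7 ]
row [ -64.7 -430.   125.7] [-12.2   0.    4.6]
```

```bash
python3 -m pendant '-9 -59 18 -3 0 1 30; -18 -118 36 -6 0 2 30; -27 -177 54 -8 0 3 30; -36 -236 72 -10 0 4 30; -45 -295 90 -12 0 4.6 30; -54 -354 106 -12.3 0 4.6 30; -63 -412 120 -12.3 0 4.6 30; -65 -430 126 -12.3 0 4.6 30'; python3 -m pendant '0 0 0 0 0 0 30; 0 0 0 0 0 0 30';  python3 - <<'E'
from h import *
st(); to([.518,-.0836,.085],ori(81.7))
E
```

```text
time: 15.28
eef_pos: [0.5204, -0.0858, 0.1506]
orientation: [0.074, 0.997, 0.002, 0.004]
contact_force: [-0.4, 0.1, 0.1]
grip_width: 0.35
gripper_force: 0.0
time: 15.52
eef_pos: [0.5202, -0.0809, 0.1501]
orientation: [0.071, 0.997, 0.003, 0.003]
contact_force: [-0.0, -0.3, -0.6]
grip_width: 0.355
gripper_force: 0.0
15.53 [ 0.5202 -0.0809  0.1501] [[-0.99, 0.142, 0.006], [0.142, 0.99, 0.005], [-0.005, 0.006, -1.0]] [-0.29  0.04 -0.07  1.46  0.01 -0.14]
row [ 2.1 -3.4 65.1] [0.4 0.3 0.1]
```

```bash
python3 -m pendant '2 -3 35 0 0 0 30; 2 -3 65 0 0 0 30; 2 -3 65 0 0 0 30; 2 -3 65 0 0 0 0; 2 -3 65 0 0 0 0; 2 -3 65 0 0 0 0; 2 -3 20 0 0 0 0; 2 -3 -30 0 0 0 0'; python3 -m pendant '0 0 -13 0 0 0 0; 0 0 -13 0 0 0 0'; python3 - <<'E'
from h import *
st(); p,r=drop(-.03); to(p+[0,0,.09],r)
E
```

```text
time: 16.52
eef_pos: [0.5167, -0.0851, 0.18]
orientation: [0.072, 0.997, 0.003, 0.002]
contact_force: [0.9, -0.1, 0.4]
grip_width: 0.062
gripper_force: 59.5
time: 16.77
eef_pos: [0.5183, -0.0857, 0.194]
orientation: [0.072, 0.997, 0.002, 0.004]
contact_force: [-0.1, -0.2, -2.1]
grip_width: 0.06
gripper_force: 59.7
16.77 [ 0.5183 -0.0857  0.194 ] [[-0.99, 0.144, 0.008], [0.144, 0.99, 0.004], [-0.008, 0.005, -1.0]] [-0.3   0.03  0.01  1.54  0.01 -0.15]
row [ 97.2 398.8  17.9] [12.3 -0.  -4.6]
```

```bash
python3 -m pendant '14 59 0 2 0 -1 0; 29 118 0 4 0 -1.5 0; 43 177 0 6 0 -2 0; 58 236 0 8 0 -3 0; 72 295 3 10 0 -4 0; 86 353 10 12.3 0 -4.6 0; 97 399 17 12.3 0 -4.6 0; 97 399 17 12.3 0 -4.6 0'; python3 -m pendant '0 0 0 0 0 0 0'; python3 - <<'E'
from h import *
st(); p,r=drop(-.03); to(p,r)
E
```

```text
time: 17.77
eef_pos: [0.4763, 0.3261, 0.1726]
orientation: [0.029, 0.994, -0.106, -0.008]
contact_force: [0.5, -0.5, -0.4]
grip_width: 0.06
gripper_force: 59.7
time: 17.9
eef_pos: [0.4779, 0.3228, 0.1753]
orientation: [0.031, 0.994, -0.106, -0.006]
contact_force: [0.6, -0.1, -1.4]
grip_width: 0.06
gripper_force: 59.7
17.9 [0.4779 0.3228 0.1753] [[-0.998, 0.061, -0.019], [0.064, 0.976, -0.21], [0.006, -0.211, -0.978]] [ 0.57  0.34  0.3   1.67 -0.17  0.64]
row [-2.1 18.9 86. ] [-0.2 -0.3  0.1]
```

```bash
python3 -m pendant '-2 8 40 0 0 0 0; -2 19 84 0 0 0 0; -2 19 84 0 0 0 0; -2 19 84 0 0 0 18; -2 19 84 0 0 0 18; -2 19 84 0 0 0 18; -2 19 50 0 0 0 25; -2 19 -10 0 0 0 25'; python3 -m pendant '-2 -60 -20 -4 0 0 85; -2 -120 -20 -8 0 0 85; -2 -180 -20 -12 0 0 85; -2 -220 -20 -12 0 0 85;-2 -220 -20 -12 0 0 85'; cat > look.py <<'E'
import sys,os
from h import *
for n in('top','scene'):
    im,d,c=snap(n,n+sys.argv[1]); np.save(n+'0.npy',cloud(d,c))
E
python3 look.py 2; sed -i "s/\[0.535, 0.01\]//; s/j=A\[190,341\]/j=np.array([.475,-.323,0])/" fit.py; python3 fit.py | grep -A3 'jug c'; python3 -c "
import cv2,numpy as np
a=cv2.imread('pics/top2.png')[80:260,80:420];b=cv2.imread('pics/scene2.png')[80:300,130:420]
a=cv2.resize(a,(580,307));b=cv2.resize(b,(386,293));b=cv2.copyMakeBorder(b,0,0,0,194,0);cv2.imwrite('pics/m2.png',np.vstack([a,b]))"
```

```text
time: 18.9
eef_pos: [0.4806, 0.3429, 0.1816]
orientation: [0.032, 0.994, -0.106, -0.008]
contact_force: [0.7, 1.5, 0.1]
grip_width: 0.292
gripper_force: 0.0
time: 19.52
eef_pos: [0.4713, 0.131, 0.2508]
orientation: [0.034, 0.999, 0.0, 0.0]
contact_force: [-0.1, -0.2, -0.2]
grip_width: 0.995
gripper_force: 0.0
 jug c [ 0.4755 -0.3221]
 handle 54 (array([ 544. , -262.6]), array([21. , 18.2]), 37.6) [0.094 0.098] dir 42.0
 spout 209 (array([ 414.8, -375.1]), array([27.3, 71.1]), 40.7) 0.128 dir -138.3
scene trough [529.2   5.7] [282.7 124.7] -8.400000000000006
 jug c [ 0.4753 -0.3234]
 handle 112 (array([ 542.9, -264.4]), array([20.3, 19.3]), 42.8) [0.094 0.098] dir 39.1
 spout 326 (array([ 413.2, -376.3]), array([27.5, 71.7]), 41.1) 0.129 dir -140.3
```

View pics/m2.png

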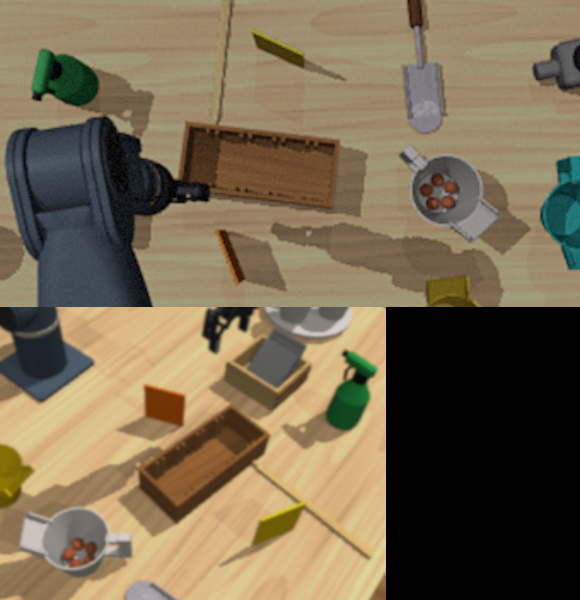

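```bash
cat >> h.py <<'E'
def jugT(tip,head,tilt):
    "jug rotation & origin for spout tip pos, heading, tilt"
    r=R.from_euler('ZY',[head,tilt],degrees=True); return r,np.array(tip)-r.apply([.092,0,.117])
AL=45; GZ=.072
def toolj(r,o,back=0,al=None,g=None):
    al=AL if al is None else al
    J2T=R.from_matrix(np.array([[1,0,0],[0,-1,0],[0,0,-1.]]))*R.from_euler('y',al,degrees=True) # tool axes in jug frame
    rt=r*J2T; g=np.array([-.09,0,GZ]) if g is None else g
    return o+r.apply(g)+(.019-back)*rt.as_matrix()[:,2],rt
E
python3 - <<'E'
from h import *
s=st()
r=R.from_euler('Z',-139.2,degrees=True); o=np.array([.4754,-.3227,0])
for b in(.1,0):
    p,rt=toolj(r,o,b); print(p.round(3)); to(p,rt,s)
p,rt=toolj(r,o,.1); to(p+[0,0,.08],rt,s)
E
```

```text
19.62 [0.4711 0.1334 0.2492] [[-0.998, 0.065, -0.002], [0.065, 0.998, 0.001], [0.002, 0.001, -1.0]] [ 0.14 -0.04  0.05  1.66  0.    0.2 ]
[ 0.587 -0.226  0.129]
row [-139.2 -351.7  119.4] [ 17.5  42.6 -42.1]
[ 0.533 -0.273  0.059]
row [ -88.9 -401.3  190.1] [ 17.5  42.6 -42.1]
row [-139.1 -351.6   39.4] [ 17.5  42.6 -42.1]
```

```bash
python3 -m pendant '-20 -50 0 2.5 6 -6 50; -40 -100 0 5 12 -12 50; -60 -150 0 7.5 18 -18 50; -80 -201 0 10 24 -24 50; -100 -251 10 12.5 30 -30 50; -119 -301 20 15 36.5 -36 50; -139 -352 39 17.5 42.6 -42 50; -139 -352 39 17.5 42.6 -42 50'; python3 -m pendant '0 0 0 0 0 0 50'; python3 - <<'E'
from h import *
s=st()
r=R.from_euler('Z',-139.2,degrees=True); o=np.array([.4754,-.3227,0])
for b in(.06,0):
    p,rt=toolj(r,o,b); to(p,rt,s)
E
```

```text
time: 20.62
eef_pos: [0.5871, -0.2267, 0.1958]
orientation: [-0.323, 0.863, -0.129, -0.366]
contact_force: [-0.8, -0.1, -0.6]
grip_width: 0.584
gripper_force: 0.0
time: 20.75
eef_pos: [0.5872, -0.2251, 0.208]
orientation: [-0.322, 0.865, -0.133, -0.36]
contact_force: [-0.6, 0.6, 1.2]
grip_width: 0.588
gripper_force: 0.0
20.75 [ 0.5872 -0.2251  0.208 ] [[-0.533, -0.653, -0.538], [-0.462, 0.757, -0.462], [0.709, 0.002, -0.705]] [-0.19  0.97  1.1   2.25 -0.59 -0.73]
row [-55.1  -1.   96.3] [ 0.1 -0.1  0.1]
row [-55.3  -1.1 156.3] [ 0.1 -0.1  0.1]
```

```bash
python3 -m pendant '-20 0 30 0 0 0 50; -40 0 60 0 0 0 50; -55 -1 96 0 0 0 50; -55 -1 96 0 0 0 50; -55 -1 96 0 0 0 50'; python3 - <<'E'
from h import *
s=st()
r=R.from_euler('Z',-139.2,degrees=True); o=np.array([.4754,-.3227,0])
for b in(.06,0):
    p,rt=toolj(r,o,b); to(p,rt,s)
snap('wrist','w3')
E
```

```text
time: 21.38
eef_pos: [0.5669, -0.2459, 0.107]
orientation: [-0.321, 0.867, -0.135, -0.357]
contact_force: [0.3, -0.2, 1.0]
grip_width: 0.584
gripper_force: 0.0
21.38 [ 0.5669 -0.2459  0.107 ] [[-0.539, -0.653, -0.532], [-0.46, 0.757, -0.464], [0.706, -0.005, -0.708]] [-0.23  0.86  0.72  1.96 -0.61 -0.77]
row [-3.9  1.6  4.6] [-0.2  0.1 -0.2]
row [-3.8  1.9 64.6] [-0.2  0.1 -0.2]
```

View pics/w3.png

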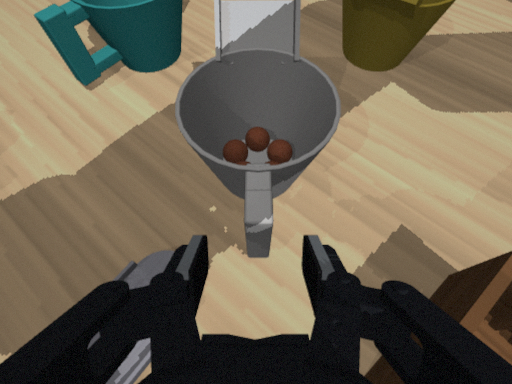

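The jug handle at (258,215) sits centred between the fingers at about columns 205 and 305, and the trowel blade lies low under the left finger. I advance and grip.

```bash
python3 -m pendant '-4 2 25 0 0 0 50; -4 2 50 0 0 0 50; -4 2 64 0 0 0 50; -4 2 64 0 0 0 50; -4 2 64 0 0 0 0; -4 2 64 0 0 0 0; -4 2 64 0 0 0 0; -4 2 64 0 0 0 0'; python3 - <<'E'
from h import *
s=st()
r=R.from_euler('Z',-139.2,degrees=True); o=np.array([.4754,-.3227,0])
p,rt=toolj(r,o,0); to(p,rt,s)
p,rt=toolj(r,o+[0,0,.13],0); to(p,rt,s)
E
```

```text
time: 22.42
eef_pos: [0.5333, -0.2726, 0.0559]
orientation: [-0.321, 0.866, -0.134, -0.358]
contact_force: [4.5, 2.5, 5.3]
grip_width: 0.2
gripper_force: 59.1
22.43 [ 0.5333 -0.2726  0.0559] [[-0.537, -0.653, -0.534], [-0.461, 0.757, -0.463], [0.707, -0.003, -0.707]] [-0.27  0.79  0.5   1.79 -0.63 -0.82]
row [ 1.8 -0.1 -1.9] [-0.1  0.  -0.1]
row [ 93.7  -0.4 -93.8] [-0.1  0.  -0.1]
```

```bash
cat > kin.py <<'E'
from h import *
from scipy.optimize import least_squares
D='''0.1953 0.4867 0.2301|1.061 0.048 0.099 1.622 0 1.443
0.5236 0.1162 0.1807|0.09 0.07 0.02 1.52 0 0.24
0.5402 0.0954 0.0846|0.05 0.13 -0.1 1.34 0 0.19
0.5453 0.0939 0.1948|0.05 0.11 0.09 1.55 0 0.19
0.482 0.3974 0.1749|0.66 0.49 0.51 1.73 -0.15 0.73
0.4855 0.4168 0.1803|0.68 0.55 0.6 1.77 -0.15 0.75
0.5363 0.0371 0.1509|-0.06 0.07 -0.04 1.46 0.01 0.09
0.4806 0.372 0.1753|0.63 0.44 0.43 1.71 -0.16 0.7
0.4786 0.3468 0.1754|0.6 0.38 0.36 1.69 -0.16 0.67
0.5202 -0.0809 0.1501|-0.29 0.04 -0.07 1.46 0.01 -0.14
0.4779 0.3228 0.1753|0.57 0.34 0.3 1.67 -0.17 0.64
0.4711 0.1334 0.2492|0.14 -0.04 0.05 1.66 0 0.2
0.5872 -0.2251 0.208|-0.19 0.97 1.1 2.25 -0.59 -0.73
0.5669 -0.2459 0.107|-0.23 0.86 0.72 1.96 -0.61 -0.77
0.5333 -0.2726 0.0559|-0.27 0.79 0.5 1.79 -0.63 -0.82'''.split('\n')
X=np.array([[float(v) for v in l.split('|')[0].split()] for l in D]); Q=np.array([[float(v) for v in l.split('|')[1].split()] for l in D])
LIM=np.array([[-2.91,2.91],[-.99,1.94],[-1.21,1.42],[-2.12,2.29],[-1.49,1.47],[-3.14,3.14]])
def fk(q,k,s5=1):
    ry=lambda a:R.from_rotvec([0,a,0])
    h,x1,z1,x2,z2,x4,y4,z4,l6=k
    r=R.from_rotvec([0,0,q[0]]); p=np.array([0,0,h])
    r=r*ry(q[1]); p=p+r.apply([x1,0,z1]); r=r*ry(-q[2]); p=p+r.apply([x2,0,z2])
    r=r*ry(q[3]); p=p+r.apply([x4,y4,z4])   # tool axis at pitch: home pitch 90deg -> x forward tool
    # after pitch pi/2: local z->forward? tool z = local x rotated; tool along local +x at pitch 90 = down
    r=r*R.from_rotvec([0,0,K5*q[4]]); r=r*R.from_euler('y',90,degrees=True)*R.from_rotvec([0,0,q[5]+K6])
    return p+r.apply([0,0,l6]),r
K5=1;K6=0
# lateral order: q5 about local z
S0=R.from_matrix([[-0.928,0.373,-0.001],[0.373,0.928,-0.002],[0,-0.002,-1.0]]); S1=R.from_matrix([[-0.537,-0.653,-0.534],[-0.461,0.757,-0.463],[0.707,-0.003,-0.707]])
k0=np.array([.2,.05,.25,.2,0,.05,.05,0,.2])
best=None
for a in(1,-1):
  for b in np.radians([0,90,180,-90]):
    K5,K6=a,b; e=(fk(Q[0],k0)[1].inv()*S0).magnitude()+(fk(Q[-1],k0)[1].inv()*S1).magnitude()
    if best is None or e<best[0]: best=(e,a,b)
K5,K6=best[1:]
res=lambda k:np.concatenate([(np.array([fk(q,k)[0] for q in Q])-X).ravel(),1e-3*(k-k0)])
s=least_squares(res,k0); K=s.x
if __name__=='__main__': print(best,K.round(3),'rms',np.sqrt(np.mean(res(K)**2)).round(4),abs(res(K)).max().round(4))
def ik(p,rt,q0):
    f=lambda q:np.concatenate([(fk(q,K)[0]-p)*5,(fk(q,K)[1].inv()*rt).as_rotvec()])
    s=least_squares(f,np.clip(q0,LIM[:,0]+.01,LIM[:,1]-.01),bounds=(LIM[:,0],LIM[:,1])); return s.x,np.abs(s.fun).max()
E
cat > plan.py <<'E'
from kin import *
q=Q[-1].copy()
def show(n,r,o):
    global q
    p,rt=toolj(r,o); q,e=ik(p,rt,q); print(n,p.round(3),q.round(2),'err',e.round(3))
o0=np.array([.4754,-.3227,0])
for t in(0,.06,.11): show('lift%g'%t,R.from_euler('Z',-139.2,degrees=True),o0+[0,0,t])
r1,o1=jugT([.523,-.045,.225],92,0)
for f in np.linspace(0,1,9):
    show('f%.2f'%f,R.from_euler('Z',-139.2-128.8*f,degrees=True),(o0+[0,0,.11])*(1-f)+o1*f)
for tl in range(10,120,10):
    z=.225-(.12)*np.clip(tl/60,0,1); r,o=jugT([.523,-.045,z],92,tl); show('tilt%d'%tl,r,o)
E
python3 kin.py; python3 plan.py
```

```text
(0.011933700802863982, 1, np.float64(0.0)) [0.22  0.002 0.383 0.501 0.025 0.106 0.067 0.001 0.316] rms 0.0015 0.0038
lift0 [ 0.533 -0.273  0.059] [-0.27  0.78  0.5   1.8  -0.63 -0.82] err 0.0
lift0.06 [ 0.533 -0.273  0.119] [-0.27  0.75  0.57  1.9  -0.63 -0.82] err 0.0
lift0.11 [ 0.533 -0.273  0.169] [-0.27  0.74  0.65  1.99 -0.63 -0.82] err 0.0
f0.00 [ 0.533 -0.273  0.169] [-0.27  0.74  0.65  1.99 -0.63 -0.82] err 0.0
f0.12 [ 0.551 -0.267  0.168] [-0.31  1.05  1.14  2.29 -0.5  -0.58] err 0.004
f0.25 [ 0.564 -0.265  0.168] [-0.36  1.06  1.2   2.29 -0.38 -0.43] err 0.104
f0.38 [ 0.57  -0.263  0.168] [-0.43  1.06  1.23  2.29 -0.23 -0.26] err 0.189
f0.50 [ 0.571 -0.26   0.168] [-0.51  1.05  1.22  2.29 -0.06 -0.08] err 0.226
f0.62 [ 0.566 -0.256  0.167] [-0.59  1.03  1.17  2.29  0.1   0.09] err 0.198
f0.75 [ 0.557 -0.247  0.167] [-0.66  1.    1.09  2.29  0.25  0.26] err 0.117
f0.88 [ 0.544 -0.233  0.167] [-0.72  0.96  0.99  2.29  0.37  0.4 ] err 0.012
f1.00 [ 0.529 -0.213  0.167] [-0.78  0.7   0.58  2.08  0.51  0.59] err 0.0
tilt10 [ 0.529 -0.221  0.177] [-0.74  0.57  0.51  1.96  0.42  0.69] err 0.0
tilt20 [ 0.529 -0.223  0.188] [-0.69  0.45  0.42  1.84  0.32  0.79] err 0.0
tilt30 [ 0.529 -0.22   0.199] [-0.63  0.32  0.32  1.74  0.21  0.89] err 0.0
tilt40 [ 0.529 -0.212  0.209] [-0.54  0.21  0.22  1.64  0.07  0.99] err 0.0
tilt50 [ 0.528 -0.198  0.217] [-0.43  0.11  0.13  1.55 -0.08  1.1 ] err 0.0
tilt60 [ 0.528 -0.18   0.222] [-0.31  0.04  0.05  1.49 -0.25  1.21] err 0.0
tilt70 [ 0.527 -0.157  0.243] [-0.17  0.01  0.02  1.49 -0.43  1.34] err 0.0
tilt80 [ 0.526 -0.132  0.261] [-0.03  0.02  0.01  1.52 -0.61  1.49] err 0.0
tilt90 [ 0.525 -0.103  0.274] [ 0.1   0.07  0.03  1.59 -0.78  1.66] err 0.0
tilt100 [ 0.524 -0.073  0.281] [ 0.22  0.17  0.06  1.72 -0.94  1.89] err 0.0
tilt110 [ 0.523 -0.042  0.283] [ 0.33  0.32  0.12  1.92 -1.05  2.19] err 0.0
```

```bash
cat > plan2.py <<'E'
from kin import *
o0=np.array([.4754,-.3227,0]); r1,o1=jugT([.523,-.045,.225],92,0)
def run(dx,tm,z,dy=0,pr=False):
    q=Q[-1].copy(); E=[]
    for f in np.linspace(0,1,11):
        b=np.sin(np.pi*f); o=(o0+[0,0,z])*(1-f)+o1*f+np.array([-dx*b,dy*b,0])
        r=R.from_euler('ZY',[-139.2-128.8*f,tm*b],degrees=True); p,rt=toolj(r,o)
        best=min((ik(p,rt,g) for g in(q,Q[-1],[-.5,.5,0,2.2,0,0])),key=lambda t:t[1]); q,e=best; E.append(e)
        if pr: print(f.round(1),o.round(3),q.round(2),e.round(3))
    return max(E)
for dx in(0,.06,.12,.18):
    print(dx,[run(dx,tm,z).round(3) for tm in(0,10,20,30) for z in(.11,)])
run(.12,0,.11,0,True)
E
python3 plan2.py
```

```text
0 [np.float64(0.226), np.float64(0.087), np.float64(0.0), np.float64(0.0)]
0.06 [np.float64(0.129), np.float64(0.0), np.float64(0.0), np.float64(0.0)]
0.12 [np.float64(0.042), np.float64(0.0), np.float64(0.0), np.float64(0.0)]
0.18 [np.float64(0.0), np.float64(0.0), np.float64(0.0), np.float64(0.0)]
0.0 [ 0.475 -0.323  0.11 ] [-0.27  0.74  0.65  1.99 -0.63 -0.82] 0.0
0.1 [ 0.443 -0.304  0.11 ] [-0.32  0.82  0.77  2.13 -0.54 -0.64] 0.0
0.2 [ 0.415 -0.286  0.11 ] [-0.38  0.87  0.85  2.22 -0.44 -0.49] 0.0
0.3 [ 0.394 -0.267  0.109] [-0.44  0.91  0.9   2.28 -0.33 -0.35] 0.0
0.4 [ 0.382 -0.248  0.109] [-0.51  0.9   0.88  2.29 -0.23 -0.24] 0.02
0.5 [ 0.381 -0.23   0.109] [-0.58  0.88  0.86  2.29 -0.12 -0.12] 0.037
0.6 [ 0.392 -0.211  0.109] [-0.64  0.88  0.85  2.29 -0.   -0.01] 0.042
0.7 [ 0.414 -0.193  0.109] [-0.7   0.88  0.85  2.29  0.12  0.12] 0.031
0.8 [ 0.446 -0.174  0.108] [-0.74  0.89  0.85  2.29  0.25  0.25] 0.001
0.9 [ 0.484 -0.156  0.108] [-0.76  0.81  0.74  2.21  0.38  0.41] 0.0
1.0 [ 0.526 -0.137  0.108] [-0.78  0.7   0.58  2.08  0.51  0.59] 0.0
```

```bash
sed -i 's/GZ=.072/GZ=.0693/' h.py; python3 -m pendant '9 0 -9 0 0 0 0; 20 0 -20 0 0 0 0; 35 0 -35 0 0 0 0; 50 0 -50 0 0 0 0; 65 0 -65 0 0 0 0; 78 0 -78 0 0 0 0; 78 0 -78 0 0 0 0; 78 0 -78 0 0 0 0'; cat > rows.py <<'E'
from plan2 import *
DX,TM=.08,10
def way(f):
    b=np.sin(np.pi*f); o=(o0+[0,0,.11])*(1-f)+o1*f+np.array([-DX*b,0,0])
    return toolj(R.from_euler('ZY',[-139.2-128.8*f,TM*b],degrees=True),o)
def rows(f0,wps):
    s=observe(); r0=R.from_quat(s['orientation']); p0=s['eef_pos']
    for p,rt in wps: print(*np.round(r0.inv().apply(p-p0)*1000).astype(int),*np.round((r0.inv()*rt).as_rotvec(degrees=True),1),0,sep=' ',end='; ')
    print()
E
sed -i '/^for dx/,$d' plan2.py
python3 - <<'E'
from rows import *
s=st(); to(*way(0)); print(s['grip_width'],run(.08,10,.11))
rows(0,[way(i/15) for i in range(1,9)])
E
```

```text
time: 23.42
eef_pos: [0.5319, -0.2726, 0.164]
orientation: [-0.321, 0.866, -0.133, -0.359]
contact_force: [-0.6, -0.1, -4.1]
grip_width: 0.203
gripper_force: 58.6
23.43 [ 0.5319 -0.2726  0.164 ] [[-0.535, -0.652, -0.537], [-0.461, 0.758, -0.461], [0.708, 0.001, -0.706]] [-0.27  0.74  0.64  1.98 -0.63 -0.82]
row [ 0.6 -1.  -2.1] [ 0.1 -0.1 -0. ]
0.20284138955771827 1.2647799474407861e-11
6 6 0 -5.9 -2.2 6.1 0; 12 13 2 -11.6 -4.1 12.5 0; 18 21 5 -17.2 -5.9 19.1 0; 23 28 7 -22.6 -7.3 25.8 0; 27 34 10 -27.9 -8.3 32.5 0; 29 40 11 -33.2 -9.0 39.3 0; 30 44 11 -38.6 -9.1 46.0 0; 28 47 10 -44.2 -8.8 52.6 0;
```

```bash
python3 -m pendant '6 6 0 -5.9 -2.2 6 0; 12 13 2 -11.6 -4.1 12.5 0; 18 21 5 -17.2 -5.9 19 0; 23 28 7 -22.6 -7.3 26 0; 27 34 10 -28 -8.3 32.5 0; 29 40 11 -33 -9 39 0; 30 44 11 -38.5 -9 46 0; 28 47 10 -44 -9 52.5 0'; python3 - <<'E'
from rows import *
s=st(); to(*way(8/15)); print(s['grip_width'])
rows(0,[way(i/15) for i in range(9,16)])
E
```

```text
time: 24.42
eef_pos: [0.4805, -0.2552, 0.1761]
orientation: [0.23, 0.926, 0.072, -0.292]
contact_force: [0.5, 0.5, -3.4]
grip_width: 0.204
gripper_force: 58.9
24.43 [ 0.4805 -0.2552  0.1761] [[-0.724, 0.468, -0.507], [0.385, 0.884, 0.267], [0.573, -0.002, -0.82]] [-0.58  0.82  0.85  2.21 -0.05 -0.08]
row [ 0.5  1.  -1. ] [-0.   0.1 -0.1]
0.2044211965082995
0 5 0 -5.0 0.6 6.9 0; -2 11 -1 -10.1 1.4 13.9 0; -6 18 -1 -15.3 2.6 20.7 0; -11 27 -2 -20.7 4.1 27.3 0; -16 36 -3 -26.4 5.7 33.8 0; -21 47 -4 -32.4 7.5 40.0 0; -26 60 -3 -38.7 9.2 46.0 0;
```

```bash
python3 -m pendant '0 5 0 -5 0.6 7 0; -2 11 -1 -10 1.4 14 0; -6 18 -1 -15.3 2.6 20.7 0; -11 27 -2 -20.7 4.1 27.3 0; -16 36 -3 -26.4 5.7 33.8 0; -21 47 -4 -32.4 7.5 40 0; -26 60 -3 -38.7 9.2 46 0; -26 60 -3 -38.7 9.2 46 0'; python3 - <<'E'
from rows import *
s=st(); to(*way(1)); print(s['grip_width'])
snap('top','t4'); snap('scene','s4')
a=cv2.imread('pics/top4.png') if 0 else cv2.imread('pics/t4.png')[100:260,150:420]; b=cv2.imread('pics/s4.png')[80:300,130:420]
a=cv2.resize(a,(500,296)); b=cv2.resize(b,(395,300)); b=cv2.copyMakeBorder(b,0,0,0,105,0); cv2.imwrite('pics/m4.png',np.vstack([a,b]))
E
```

```text
time: 25.42
eef_pos: [0.5265, -0.2123, 0.1625]
orientation: [0.64, 0.666, 0.265, -0.278]
contact_force: [-0.3, -0.2, -2.6]
grip_width: 0.202
gripper_force: 59.4
25.43 [ 0.5265 -0.2123  0.1625] [[-0.027, 0.999, -0.032], [0.705, 0.042, 0.708], [0.709, -0.003, -0.705]] [-0.78  0.71  0.58  2.08  0.5   0.58]
row [ 0.1  2.4 -1.9] [-0.4 -0.1  0.1]
0.20183123176332185
```

View pics/m4.png

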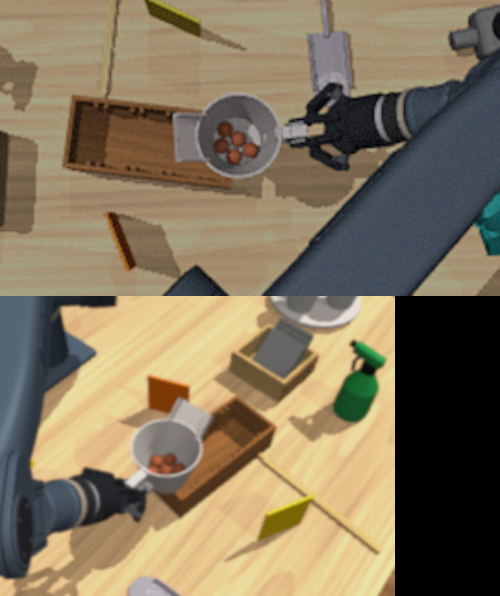

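The jug is upright over the trough with its five balls, and the spout (top crop, columns 175-205) points to the crate. I check the tip position by depth and then work out the tilt rows.

```bash
cat >> rows.py <<'E'
def tw(tl,z,y=-.045): return toolj(*jugT([.525,y,z],92,tl))
E
python3 - <<'E'
from rows import *
for n in('top','scene'):
    im,d,c=snap(n); P=cloud(d,c).reshape(-1,3); P=P[(abs(P[:,0]-.52)<.1)&(abs(P[:,1]+.1)<.11)&(P[:,2]>.18)&(P[:,2]<.26)]
    t=P[P[:,1]>np.nanpercentile(P[:,1],97)]; print(n,len(P),'tip',t.mean(0).round(3),P[:,2].max().round(3)); 
    w=P[(P[:,1]>-.07)]; print('  spout x range',np.percentile(w[:,0],[2,98]).round(3))
sq=[(8,.222),(16,.218),(24,.208),(32,.19),(40,.17),(48,.15),(56,.13),(62,.12)]
rows(0,[tw(a,z) for a,z in sq])
E
```

```text
top 870 tip [ 0.523 -0.042  0.225] 0.238
  spout x range [0.488 0.556]
scene 1267 tip [ 0.528 -0.044  0.225] 0.236
  spout x range [0.489 0.557]
8 1 -20 -0.2 -8.0 0.4 0; 21 1 -37 -0.1 -16.0 0.4 0; 31 2 -47 -0.1 -24.0 0.4 0; 39 2 -50 -0.1 -32.0 0.4 0; 46 2 -48 -0.0 -40.0 0.4 0; 55 2 -42 -0.0 -48.0 0.5 0; 66 2 -34 0.0 -56.0 0.5 0; 77 2 -29 0.0 -62.0 0.5 0;
```

```bash
python3 -m pendant '8 1 -20 0 -8 0 0; 21 1 -37 0 -16 0 0; 31 2 -47 0 -24 0 0; 39 2 -50 0 -32 0 0; 46 2 -48 0 -40 0 0; 55 2 -42 0 -48 0 0; 66 2 -34 0 -56 0.5 0; 77 2 -29 0 -62 0.5 0'; python3 - <<'E'
from rows import *
s=st(); to(*tw(62,.12)); print(s['grip_width'])
rows(0,[tw(a,z) for a,z in [(66,.11),(69,.105),(72,.1),(75,.1),(78,.1),(81,.1),(84,.1),(87,.1)]])
E
```

```text
time: 26.62
eef_pos: [0.5294, -0.1761, 0.2412]
orientation: [0.687, 0.711, -0.103, 0.106]
contact_force: [-0.5, 0.7, -4.8]
grip_width: 0.201
gripper_force: 59.4
26.62 [ 0.5294 -0.1761  0.2412] [[-0.033, 0.999, 0.01], [0.956, 0.034, -0.293], [-0.293, -0.0, -0.956]] [-0.28  0.04  0.08  1.52 -0.28  1.24]
row [-1.6  0.1  1.6] [-0.  0. -0.]
0.20080805323985215
7 0 0 -0.0 -4.0 -0.0 0; 13 0 -3 -0.0 -7.0 -0.0 0; 20 0 -6 -0.0 -10.0 -0.0 0; 25 0 -14 -0.0 -13.0 -0.0 0; 31 0 -21 -0.0 -16.0 -0.0 0; 38 0 -28 -0.0 -19.0 -0.0 0; 45 0 -35 -0.0 -22.0 -0.0 0; 52 0 -41 -0.0 -25.0 -0.0 0;
```

```bash
python3 -m pendant '7 0 0 0 -4 0 0; 13 0 -3 0 -7 0 0; 20 0 -6 0 -10 0 0; 22 0 -10 0 -11.5 0 0; 25 0 -14 0 -13 0 0; 28 0 -17 0 -14.5 0 0; 31 0 -21 0 -16 0 0; 34 0 -25 0 -17.5 0 0'; python3 - <<'E'
from rows import *
rows(0,[tw(a,z) for a,z in [(81.5,.1),(84,.1),(86,.1),(88,.1),(91,.1),(94,.1),(97,.1),(100,.1)]])
E
```

```text
time: 27.62
eef_pos: [0.5284, -0.1384, 0.2542]
orientation: [0.665, 0.686, -0.206, 0.213]
contact_force: [0.2, -0.0, -3.0]
grip_width: 0.196
gripper_force: 59.4
5 0 -7 -0.1 -2.0 -0.2 0; 8 0 -14 -0.1 -4.5 -0.2 0; 12 0 -20 -0.1 -6.5 -0.2 0; 15 0 -25 -0.1 -8.5 -0.2 0; 20 0 -33 -0.1 -11.5 -0.2 0; 26 0 -40 -0.1 -14.5 -0.2 0; 32 0 -47 -0.1 -17.5 -0.2 0; 39 0 -54 -0.1 -20.5 -0.2 0;
```

```bash
python3 -m pendant '5 0 -7 0 -2 0 0; 8 0 -14 0 -4.5 0 0; 12 0 -20 0 -6.5 0 0; 15 0 -25 0 -8.5 0 0; 20 0 -33 0 -11.5 0 0; 26 0 -40 0 -14.5 0 0; 32 0 -47 0 -17.5 0 0; 39 0 -54 0 -20.5 0 0'; python3 - <<'E'
from rows import *
s=st()
rows(0,[tw(a,.1) for a in (103,106,109,112)]); 
for a in(105,110,115): print(a,ik(*tw(a,.1),s['q']))
E
```

```text
time: 28.62
eef_pos: [0.527, -0.0753, 0.2773]
orientation: [0.618, 0.636, -0.321, 0.333]
contact_force: [0.4, -0.3, -2.8]
grip_width: 0.204
gripper_force: 60.3
28.62 [ 0.527  -0.0753  0.2773] [[-0.016, 0.999, 0.027], [0.573, 0.032, -0.819], [-0.82, 0.003, -0.573]] [ 0.22  0.19  0.07  1.71 -0.94  1.89]
4 -1 -8 -0.1 -3.0 -0.2 0; 9 -1 -16 -0.1 -6.0 -0.2 0; 14 -1 -24 -0.1 -9.0 -0.2 0; 20 -1 -31 -0.1 -12.0 -0.2 0; 
105 (array([ 0.27131717,  0.24220006,  0.08013529,  1.7941176 , -1.0008628 ,
        2.01980362]), np.float64(5.830436133891226e-11))
110 (array([ 0.32029562,  0.3203172 ,  0.1127453 ,  1.90639282, -1.05449215,
        2.17764537]), np.float64(1.5378809337107662e-12))
115 (array([ 0.36405765,  0.40792298,  0.14897697,  2.03804844, -1.09569678,
        2.35554567]), np.float64(7.233103005432894e-14))
```

```bash
python3 -m pendant '4 -1 -8 0 -3 0 0; 9 -1 -16 0 -6 0 0; 14 -1 -24 0 -9 0 0; 20 -1 -31 0 -12 0 0; 20 -1 -31 0 -12 0 0; 14 -1 -24 0 -9 0 0; 20 -1 -31 0 -12 0 0; 20 -1 -31 0 -12 0 0'; python3 - <<'E'
from rows import *
s=st()
a=snap('top')[0][100:260,150:420]; b=snap('scene')[0][80:300,130:420]
a=cv2.resize(a,(500,296)); b=cv2.resize(b,(395,300)); b=cv2.copyMakeBorder(b,0,0,0,105,0); cv2.imwrite('pics/m5.png',np.vstack([a,b]))
E
```

```text
time: 29.62
eef_pos: [0.5245, -0.0389, 0.2777]
orientation: [0.581, 0.599, -0.383, 0.396]
contact_force: [-0.1, 0.5, -3.0]
grip_width: 0.203
gripper_force: 60.4
29.62 [ 0.5245 -0.0389  0.2777] [[-0.013, 1.0, 0.029], [0.393, 0.032, -0.919], [-0.92, -0.0, -0.393]] [ 0.34  0.37  0.14  1.95 -1.07  2.25]
```

View pics/m5.png

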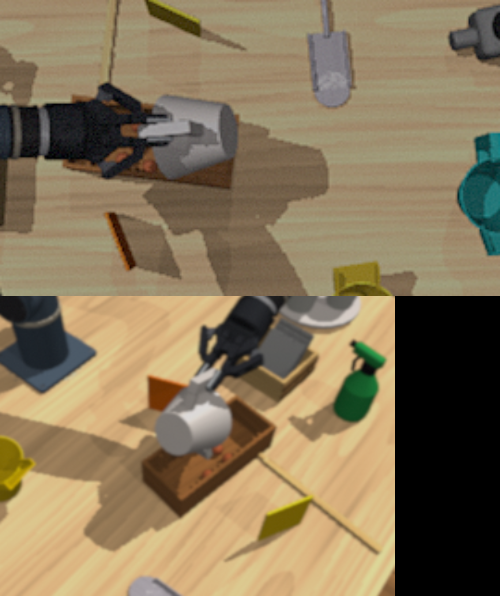

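```bash
python3 -m pendant '2 0 -4 0 -3 0 0; -6 0 6 0 4 0 0; 2 0 -4 0 -3 0 0; -6 0 6 0 4 0 0; 2 0 -4 0 -3 0 0; 2 0 -4 0 -3 0 0; 0 0 0 0 0 0 0; 0 0 0 0 0 0 0'; python3 - <<'E'
from rows import *
s=st()
rows(0,[tw(a,z) for a,z in [(104,.1),(96,.102),(88,.106),(80,.11),(72,.115),(64,.12),(56,.13),(48,.15)]])
E
```

```text
time: 30.72
eef_pos: [0.5247, -0.0397, 0.2806]
orientation: [0.582, 0.598, -0.382, 0.397]
contact_force: [-0.3, -0.3, -1.3]
grip_width: 0.206
gripper_force: 60.3
30.73 [ 0.5247 -0.0397  0.2806] [[-0.007, 1.0, 0.03], [0.394, 0.031, -0.919], [-0.919, 0.005, -0.394]] [ 0.33  0.36  0.14  1.95 -1.07  2.25]
-7 0 23 -0.1 7.8 -0.4 0; -15 0 46 -0.0 15.8 -0.4 0; -21 0 70 -0.0 23.8 -0.4 0; -23 0 93 0.0 31.8 -0.4 0; -23 0 116 0.0 39.8 -0.4 0; -20 0 137 0.1 47.8 -0.4 0; -18 1 156 0.1 55.8 -0.4 0; -22 1 169 0.1 63.8 -0.4 0;
```

```bash
python3 -m pendant '-7 0 23 0 7.8 0 0; -15 0 46 0 15.8 0 0; -21 0 70 0 24 -0.4 0; -23 0 93 0 32 -0.4 0; -23 0 116 0 40 -0.4 0; -20 0 137 0 48 -0.4 0; -18 1 156 0 56 -0.4 0; -22 1 169 0 64 -0.4 0'; python3 - <<'E'
from rows import *
s=st(); to(*tw(48,.15))
rows(0,[tw(a,z) for a,z in [(40,.17),(32,.19),(24,.208),(16,.218),(8,.222),(0,.225)]])
E
```

```text
time: 31.72
eef_pos: [0.5291, -0.2039, 0.2327]
orientation: [0.694, 0.72, -0.018, 0.016]
contact_force: [0.2, 0.5, -2.9]
grip_width: 0.201
gripper_force: 60.1
31.73 [ 0.5291 -0.2039  0.2327] [[-0.037, 0.999, -0.002], [0.998, 0.037, -0.049], [-0.048, -0.004, -0.999]] [-0.46  0.14  0.2   1.61 -0.04  1.07]
row [ 0.7  1.5 -1.7] [-0.2 -0.2  0.1]
-9 1 2 -0.2 7.8 0.1 0; -16 1 6 -0.2 15.8 0.1 0; -19 2 13 -0.2 23.8 0.1 0; -19 2 28 -0.3 31.8 0.0 0; -14 2 48 -0.3 39.8 0.0 0; -6 2 69 -0.3 47.8 0.0 0;
```

```bash
python3 -m pendant '-9 1 2 0 8 0 0; -16 1 6 0 16 0 0; -19 2 13 0 24 0 0; -19 2 28 -0.3 32 0 0; -14 2 48 -0.3 40 0 0; -6 2 69 -0.3 47.8 0 0; -6 2 69 -0.3 47.8 0 0; -6 2 69 -0.3 47.8 0 0'; python3 - <<'E'
from rows import *
s=st(); to(*tw(0,.225))
im,d,c=snap('top'); a=im[100:260,150:420]; b=snap('scene')[0][80:300,130:420]
a=cv2.resize(a,(500,296)); b=cv2.resize(b,(395,300)); b=cv2.copyMakeBorder(b,0,0,0,105,0); cv2.imwrite('pics/m6.png',np.vstack([a,b]))
P=cloud(d,c); h=P[...,2]; m=(h>.02)&(P[...,0]>.2)&(P[...,0]<.75)&(P[...,1]>-.45)&(P[...,1]<-.13)
E
```

```text
time: 32.72
eef_pos: [0.5326, -0.2127, 0.1651]
orientation: [0.642, 0.666, 0.265, -0.273]
contact_force: [-0.9, 0.5, -2.1]
grip_width: 0.2
gripper_force: 60.2
32.73 [ 0.5326 -0.2127  0.1651] [[-0.027, 0.999, -0.024], [0.711, 0.036, 0.703], [0.703, 0.002, -0.711]] [-0.77  0.71  0.59  2.07  0.51  0.59]
row [-1.4 -1.8  0.4] [0.1 0.3 0.1]
```

View pics/m6.png

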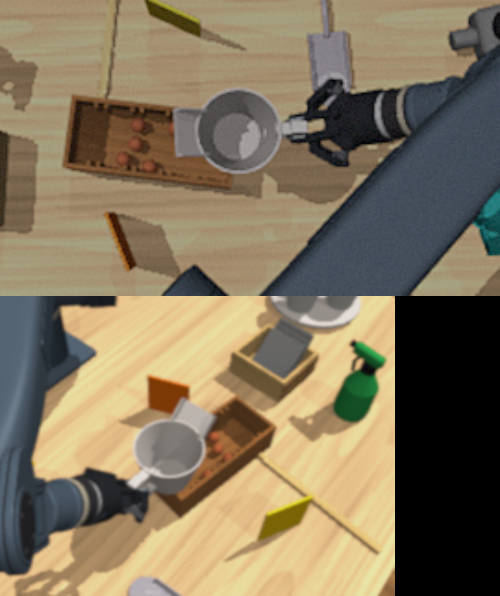

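```bash
python3 - <<'E'
from rows import *
s=st(); q=np.array(s['q'])
def w(x,y,z,back=0,h=92): return toolj(R.from_euler('Z',h,degrees=True),np.array([x,y,z]),back)
W=[w(.505,-.19,.108),w(.48,-.25,.108),w(.48,-.25,.06),w(.48,-.25,.03),w(.48,-.25,.001),w(.48,-.25,0,.1)]
for p in W: q,e=ik(*p,q); print(p[0].round(3),q.round(2),e.round(4))
rows(0,W[:2])
E
```

```text
32.83 [ 0.5334 -0.2125  0.1672] [[-0.03, 0.999, -0.021], [0.712, 0.036, 0.701], [0.701, 0.006, -0.713]] [-0.77  0.71  0.59  2.07  0.51  0.59]
[ 0.508 -0.267  0.164] [-0.85  0.78  0.69  2.14  0.46  0.52] 0.0
[ 0.483 -0.327  0.164] [-0.93  0.89  0.86  2.23  0.41  0.45] 0.0
[ 0.483 -0.327  0.116] [-0.93  0.89  0.77  2.14  0.41  0.45] 0.0
[ 0.483 -0.327  0.086] [-0.93  0.9   0.73  2.08  0.41  0.45] 0.0
[ 0.483 -0.327  0.057] [-0.93  0.92  0.69  2.03  0.41  0.45] 0.0
[ 0.485 -0.397  0.127] [-0.99  1.11  1.15  2.29  0.39  0.42] 0.0253
-40 -28 -35 0.2 0.5 0.3 0; -82 -55 -76 0.2 0.5 0.3 0;
```

```bash
python3 -m pendant '-20 -14 -18 0 0.3 0 0; -40 -28 -35 0.2 0.5 0.3 0; -61 -41 -55 0.2 0.5 0.3 0; -82 -55 -76 0.2 0.5 0.3 0; -82 -55 -76 0.2 0.5 0.3 0; -99 -55 -59 0.2 0.5 0.3 0; -116 -55 -42 0.2 0.5 0.3 0;-130 -55 -28 0.2 0.5 0.3 0'; python3 - <<'E'
from rows import *
s=st()
rows(0,[toolj(R.from_euler('Z',92,degrees=True),np.array([.48,-.25,z])) for z in(.015,.004,-.001)])
E
```

```text
time: 33.83
eef_pos: [0.4827, -0.3256, 0.093]
orientation: [0.642, 0.664, 0.266, -0.277]
contact_force: [0.2, -0.6, -2.3]
grip_width: 0.202
gripper_force: 60.1
33.83 [ 0.4827 -0.3256  0.093 ] [[-0.023, 0.999, -0.027], [0.705, 0.035, 0.709], [0.709, -0.003, -0.705]] [-0.93  0.91  0.74  2.1   0.41  0.45]
-16 0 15 -0.1 -0.2 -0.1 0; -24 0 23 -0.1 -0.2 -0.1 0; -28 0 26 -0.1 -0.2 -0.1 0;
```

```bash
python3 -m pendant '-8 0 7 0 0 0 0; -16 0 15 0 0 0 0; -20 0 19 0 0 0 0; -24 0 23 0 0 0 0;-24 0 23 0 0 0 0;-24 0 23 0 0 0 0'; python3 - <<'E'
from rows import *
s=st();print(s['contact_force'])
im,d,c=snap('scene'); P=cloud(d,c).reshape(-1,3); P=P[(np.hypot(P[:,0]-.48,P[:,1]+.25)<.07)&(P[:,2]>.08)&(P[:,2]<.105)]
m=P[np.hypot(P[:,0]-.48,P[:,1]+.25)>.055]; A=np.c_[m[:,:2],np.ones(len(m))]; print('rim plane',np.linalg.lstsq(A,m[:,2],rcond=None)[0].round(3), m[:,2].mean())
E
```

```text
time: 34.58
eef_pos: [0.4816, -0.3268, 0.0586]
orientation: [0.642, 0.663, 0.266, -0.279]
contact_force: [-0.7, -1.5, -2.9]
grip_width: 0.201
gripper_force: 60.1
34.58 [ 0.4816 -0.3268  0.0586] [[-0.02, 0.999, -0.027], [0.702, 0.034, 0.711], [0.712, -0.005, -0.703]] [-0.93  0.93  0.71  2.05  0.41  0.45]
[-0.72977654 -1.53158596 -2.90656159]
rim plane [0.031 0.013 0.082] 0.09380308445578357
```

```bash
python3 -m pendant '-1 0 1 0 0 0 0; -2 0 2 0 0 0 0; -2 0 2 0 0 0 0; -2 0 2 0 0 0 0'; python3 -c "
from h import *
print(observe()['contact_force'],observe()['eef_pos'])"
```

```text
time: 35.12
eef_pos: [0.4814, -0.3266, 0.0554]
orientation: [0.642, 0.663, 0.266, -0.279]
contact_force: [0.2, -0.2, -1.9]
grip_width: 0.203
gripper_force: 60.3
[ 0.1654816  -0.22213283 -1.90494729] [ 0.48143645 -0.32664476  0.05535152]
```

```bash
python3 -m pendant '-1 0 1 0 0 0 0; -1.5 0 1.5 0 0 0 0; -1.5 0 1.5 0 0 0 0; -1.5 0 1.5 0 0 0 0'; python3 -c "
from h import *
print(observe()['contact_force'],observe()['eef_pos'])"
```

```text
time: 35.62
eef_pos: [0.4815, -0.3269, 0.0549]
orientation: [0.642, 0.662, 0.267, -0.279]
contact_force: [-0.9, -2.2, 5.7]
grip_width: 0.201
gripper_force: 61.3
[-0.87130153 -2.22523734  5.74059041] [ 0.48145853 -0.32687038  0.05487506]
```

Contact with the counter. I release, back off 50 mm along the tool, then rise.

```bash
python3 -m pendant '0 0 0 0 0 0 40; 0 0 0 0 0 0 50; 0 0 0 0 0 0 50; 0 0 -15 0 0 0 50; 0 0 -35 0 0 0 50; 0 0 -55 0 0 0 50; 0 0 -55 0 0 0 50'; python3 - <<'E'
from rows import *
s=st()
p=np.array([.46,-.40,.26]); rt=ori(0)
q,e=ik(p,rt,s['q']); print(q.round(2),e); to(p,rt)
to([.462,-.41,.18],R.from_euler('Z',92,degrees=True)*R.from_matrix(np.diag([1,-1,-1.]))*R.from_euler('y',30,degrees=True))
E
```

```text
time: 36.5
eef_pos: [0.4832, -0.3669, 0.0922]
orientation: [0.642, 0.663, 0.266, -0.278]
contact_force: [-0.4, 0.2, -0.4]
grip_width: 0.58
gripper_force: 0.0
36.5 [ 0.4832 -0.3669  0.0922] [[-0.02, 0.999, -0.026], [0.704, 0.033, 0.71], [0.71, -0.004, -0.704]] [-0.96  1.04  0.96  2.19  0.39  0.43]
[-0.83  0.29  0.43  1.71 -0.    0.74] 2.2219615036789264e-10
row [  96.4  -24.9 -141. ] [ -0.9 -45.3   1.7]
row [ 32.5 -22.9 -91.8] [ -0.1 -15.3  -0.2]
```

```bash
python3 -m pendant '16 -12 -45 0 -8 0 50; 32 -23 -92 0 -16 0 50; 50 -24 -110 0 -24 0 50; 70 -25 -125 0 -32 0 50; 96 -25 -141 0 -40 0 50; 96 -25 -141 0 -45 1 50; 96 -25 -141 0 -45 1 50'; python3 - <<'E'
from rows import *
s=st(); 
a=snap('top')[0][60:280,90:440]; b=snap('scene')[0][80:300,90:420]
a=cv2.resize(a,(500,314)); b=cv2.resize(b,(420,280)); b=cv2.copyMakeBorder(b,0,0,0,80,0); cv2.imwrite('pics/m7.png',np.vstack([a,b]))
E
```

```text
time: 37.38
eef_pos: [0.4601, -0.3969, 0.2601]
orientation: [0.7, 0.715, -0.001, -0.006]
contact_force: [1.0, -0.3, 0.3]
grip_width: 0.588
gripper_force: 0.0
37.38 [ 0.4601 -0.3969  0.2601] [[-0.021, 1.0, -0.011], [1.0, 0.021, 0.006], [0.007, -0.011, -1.0]] [-0.82  0.3   0.44  1.72 -0.    0.73]
```

View pics/m7.png

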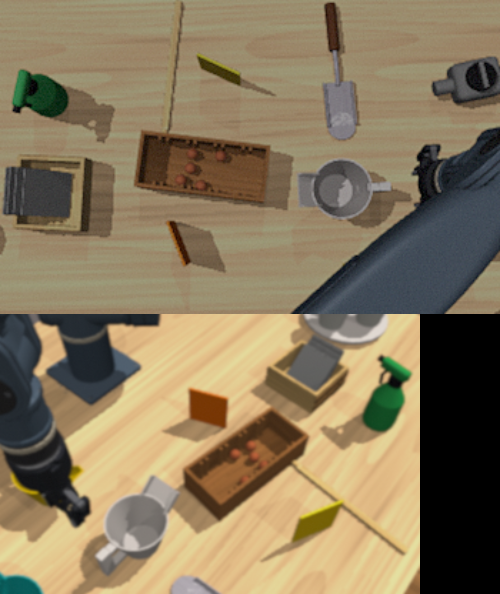

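The trough holds all five balls (192-222, 155-187 in the crop), the crate holds the dividers, and the jug stands upright and empty at (340,188). The trowel, mister and stake are where they were.

```bash
python3 -c "
from station import *
print(job_done())"
```

```text
the job is handed in; nothing more can be done
None
```

The job is done and handed in at about 37 s: all four dividers are in the crate, all five clay balls are in the trough, the empty jug stands upright on the counter a little nearer the trough than where it started, and the trowel, mister and stake were left where they lay.

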